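Return the ward handsets to their own charging bays

TASK

Two ward handsets were left lying on the desk: put the blue one back in the leaning charging bay with the blue label and the yellow one in the bay with the yellow label. Lay them in, do not drop them; each must lie fully home like the green one: face up, flat on the sloping plate between the side cheeks, head (coloured end) uphill and its foot down against the lip, then let go. Leave the green handset and the mouse where they are.

Things in the scene. Friction and masses are not known exactly. Their poses are not given: they have to be found in the camera images.
- handset_blue: Ward handset: a black block 132 long (its x) by 50 wide (its y) by 30 mm thick (its z), 150 g or so, with a blue band round its head end (+x, the last 26 mm), a screen and a keypad on its upper face (+z). Origin: centre of its underside. It starts lying face up, flat on the desk, to the left or right of the rack and nearer the robot.
- head_blue (a point): Middle of the head-end face of the blue handset: 66 mm along +x from the handset's origin and 15 mm above its underside.
- seat_blue (a point): Where the centre of a handset's underside lies when fully home in the blue-labelled bay. z is square to the bay's sloping plate (up and away from the robot, 35 degrees from vertical), x runs up the slope (towards the robot), y across; a home handset has these same axes. The blue label crosses the plate at x = 74 to 98 mm and is repeated on the bay's back.
- handset_yellow: Ward handset: a black block 132 long (its x) by 50 wide (its y) by 30 mm thick (its z), 150 g or so, with a yellow band round its head end (+x, the last 26 mm), a screen and a keypad on its upper face (+z). Origin: centre of its underside. It starts lying face up, flat on the desk, to the left or right of the rack and nearer the robot.
- head_yellow (a point): Middle of the head-end face of the yellow handset: 66 mm along +x from the handset's origin and 15 mm above its underside.
- seat_yellow (a point): Where the centre of a handset's underside lies when fully home in the yellow-labelled bay. z is square to the bay's sloping plate (up and away from the robot, 35 degrees from vertical), x runs up the slope (towards the robot), y across; a home handset has these same axes. The yellow label crosses the plate at x = 74 to 98 mm and is repeated on the bay's back.
- handset_green: Ward handset: a black block 132 long (its x) by 50 wide (its y) by 30 mm thick (its z), 150 g or so, with a green band round its head end (+x, the last 26 mm), a screen and a keypad on its upper face (+z). Origin: centre of its underside. It is already home in the green bay and stays there.
- head_green (a point): Middle of the head-end face of the green handset: 66 mm along +x from the handset's origin and 15 mm above its underside.
- seat_green (a point): Where the centre of a handset's underside lies when fully home in the green-labelled bay. z is square to the bay's sloping plate (up and away from the robot, 35 degrees from vertical), x runs up the slope (towards the robot), y across; a home handset has these same axes. The green label crosses the plate at x = 74 to 98 mm and is repeated on the bay's back.
- bay_blue: Fixed white bay; all three are alike. In its seat point's axes: plate 98 mm wide, x = -78 to 101 mm; lip 14 mm high with inner face at x = -66 mm; two side cheeks 12 mm high, 8 mm thick, from the lip to x = -26 mm, 57 mm apart inside (3.5 mm play each side). Above the cheeks the sides are open, so fingers can hold a handset across its middle. Origin: under the bay, 57 mm below its seat point.
- rack: Fixed grey base strip, 150 by 340 by 12 mm, under the three bays, which stand on it side by side at 110 mm pitch along its y, in any colour order. Origin: centre of its underside. Highest point 130 mm above the desk. A handset may stick on a bay's slope by friction and not slide down to the lip by itself.
- mouse: Bystander: loose black computer mouse, 100 by 58 by 30 mm, between keyboard and rack. Origin: centre of its underside.

How it is judged:
By the outcome, as a careful person would: the job done as asked, in the order asked, and still so for the second after the job is handed in, with the robot touching nothing.
It also fails if it takes over 64 s, if anything falls off the work surface, if the arm or the gripper's body presses on something with over 40 N, if the wrist force passes 120 N, or if a joint passes its speed limit or range.

ROBOT

A 6-joint arm with a two-finger parallel gripper is mounted at the origin on the work surface. World frame = base frame: x ahead of the robot, y to its left, z up, the work surface at z = 0. Lengths are in m, angles in rad, forces in N, time in s.
With the tool pointing down it reaches from about 0.35 to 0.775 m from the base axis. Payload 7.3 kg.
Tool frame: the origin (TCP) lies at the very end of the fingers, on their centre line; the grasp point (between the pads) lies 19 mm behind it; z points along the fingers, x is the direction in which the jaws open and shut, and the axes are right-handed (so a half turn about z gives the same grasp; the last joint's range is limited). The gripper opens to 92 mm and grips with 3 to 60 N. Pads are 19 mm wide; open, the fingers measure 130 mm over their backs; the gripper's body (75 mm by 190 mm) begins 47 mm behind the grasp point.
Start: joints at [1.098, 0.342, 1.524, -0, 1.275, -0.146], TCP at [0.169, 0.497, 0.227] pointing down, gripper open.
Joint ranges: [-2.53, 2.53], [-0.77, 2.02], [0.04, 2.7], [-1, 4.14], [0.28, 2.66], [-3.11, 3.11]. Speed limits (rad/s): [2.57, 2.57, 3.14, 3.14, 3.14, 3.14].

INTERFACE

Orientations are given as [roll, pitch, yaw] about the fixed x, y, z axes, in that order (R = Rz(yaw) Ry(pitch) Rx(roll)).
In Python, from cell import robot, read_camera, nets gives the robot as it stands. The module is installed in compiled form; this text tells all that it offers.
- The arm moves only by the tool carry_out, never from a script. Its arguments are lists of equal length, an entry for each row: "translation": the shift along the tool's x, y, z in m, a list of three; "turn": the turn, a rotation vector about the tool's x, y, z in rad, a list of three; "gripper": the gripper's target within -1 to 1 (shut at 1, half-way at 0, fully open at -1). A call has 1 to 10 rows; each row shifts and turns the commanded pose from where the row before left it, along the tool's axes as they then stand; what a row does not reach is not made up. A row lasts 1/10 s, in which the tool goes at most 50 mm and 8.59 degrees, less where a joint would pass 70% of its speed; a pose out of reach is approached as far as the arm can. A call with a gripper value outside its range is refused whole. The fingers move at their own pace and stop on an object; "squeeze" is the grip in N (left out, the last holds). Time passes only in rows, so rows that do not move let the fingers close. It gives the time, the measured TCP pose, the force and the opening at its end, in the units of the state.
- robot.observe(): the state, without advancing time (a new reading comes with each control period).
- read_camera(name): name is "scene" or "side" or "wrist"; returns a dict with "img" (384x512x3 uint8, red, green, blue), "fx", "fy", "cx", "cy" (pixels), "world_from_camera" (4x4, takes a point from camera to world coordinates). Camera axes: x right, y down, z forward; pixel columns grow to the right and rows downward; lengths in m; the calibration is good to about 2 mm. A picture is of the moment at which its call begins. There is no depth.
- robot.hand_in(): hands the job in, once; it reports no verdict.
Trained networks look in a picture, given as the dict that the camera call returned (one of the last four; its "shot" number tells which), for a name from the list of things; names that differ only in an ending like _2 or _b are one class to them, and where a whole thing is asked for, a point or a joint stands for the part that bears it (a point fixed in the world has none). Each returns a list of dicts, best first, with "score" (0 to 1); they miss things now and then, are a little off and sometimes report something else, mostly with a low value. They report only what shows in the picture. A call takes as long as a camera call.
- nets.regions_of(picture, name): "region" (384x512 bool, what is visible of it) and "pixel" ([column, row] in pixels, amid what is visible of it).
- nets.tip_of(picture, name): "pixel" ([column, row] in pixels: a listed point, or the origin of a listed thing).
The state is a dict: "time": time; "qpos": joint angles; "qvel": joint speeds; "joint_efforts": joint torques, N m; "tool_pos": TCP position; "tool_rot": TCP orientation; "contact_force": force on the tool from outside, world axes, zero at the start; "torque": the same for the moment, N m; "opening": finger opening in m.
Only numpy, scipy, OpenCV 4.12 (cv2) and the standard library are available. Lean on these libraries where they do the work, as an engineer would, in place of code of your own. Each camera call takes 0.05 s, during which the arm holds its last target. There are 200 camera calls.

## Working session

There is one attempt and no reset: what is moved stays moved. The work goes in short steps, Python scripts to look and compute and a tool call to move; the robot and the scene stay as the last step left them, time stands still between calls to the robot, and variables do not carry over. Pictures are saved under pics/ and viewed, about 8 in all and at most 12, crops included, and the job is handed in when it is done.

Besides the shell and the picture viewer there is one more tool, called after ">>>" in YAML: its name, and indented under it one key for each argument. carry_out: Moves the arm, as the interface text tells. Its arguments: {"type":"object","properties":{"translation":{"type":"array","items":{"type":"array","items":{"type":"number"}}},"turn":{"type":"array","items":{"type":"array","items":{"type":"number"}}},"gripper":{"type":"array","items":{"type":"number"}},"squeeze":{"type":"number"}},"required":["translation","turn","gripper"]}

```bash
mkdir -p pics; ls
python3 - <<'E'
from cell import robot, read_camera, nets
import cv2, numpy as np
np.set_printoptions(precision=4,suppress=True)
s=robot.observe(); print({k:s[k] for k in('time','tool_pos','tool_rot','opening')})
ims=[]
for n in('scene','side'):
    p=read_camera(n); ims.append(p['img']); print(n,p['fx'],p['cx'],p['cy']); print(p['world_from_camera'])
    for t in('head_blue','head_yellow','head_green','handset_blue','handset_yellow','handset_green','seat_blue','seat_yellow','seat_green','rack','mouse'):
        r=nets.tip_of(p,t); print(t,[(np.round(x['pixel'],1),round(x['score'],2)) for x in r[:2]])
cv2.imwrite('pics/a.png',cv2.cvtColor(ims[0],cv2.COLOR_RGB2BGR));cv2.imwrite('pics/b.png',cv2.cvtColor(ims[1],cv2.COLOR_RGB2BGR))
E
```

```text
pics
{'time': 0.0, 'tool_pos': array([0.1683, 0.4969, 0.226 ]), 'tool_rot': array([-3.1413,  0.0015,  1.244 ]), 'opening': 0.09176687738570657}
scene 482.4314284790521 250.84169691613576 183.6777040726918
[[ 0.8751  0.3515 -0.3325  0.99  ]
 [ 0.4834 -0.6063  0.6314 -0.8915]
 [ 0.0204 -0.7133 -0.7006  1.1208]
 [ 0.      0.      0.      1.    ]]
head_blue [(array([170.3, 255.2]), 0.69)]
head_yellow [(array([258.5, 144.2]), 0.8)]
head_green [(array([262.3, 199.3]), 0.9)]
handset_blue [(array([174.9, 275.9]), 0.79)]
handset_yellow [(array([274.1, 151.5]), 0.73), (array([273.7, 228.3]), 0.22)]
handset_green [(array([275.9, 214.9]), 0.66)]
seat_blue [(array([256.7, 240.5]), 0.57)]
seat_yellow [(array([291.6, 192.6]), 0.95), (array([257.3, 241.6]), 0.32)]
seat_green [(array([274.5, 215.9]), 0.87), (array([273.5, 228.6]), 0.29)]
rack [(array([272.2, 226.6]), 0.67)]
mouse [(array([207. , 201.1]), 0.6)]
side 490.2322607131884 253.30715871401472 193.20680648952683
[[ 0.99   -0.0833  0.1136  0.3089]
 [-0.1409 -0.5883  0.7963 -1.1876]
 [ 0.0005 -0.8043 -0.5942  0.991 ]
 [ 0.      0.      0.      1.    ]]
head_blue [(array([239.1, 276.2]), 0.76)]
head_yellow [(array([214.8, 165.2]), 0.92)]
head_green [(array([281. , 190.9]), 0.68)]
handset_blue []
handset_yellow [(array([234.9, 167.7]), 0.93)]
handset_green [(array([298.5, 202.9]), 0.89), (array([303.5, 240.5]), 0.35)]
seat_blue [(array([309.6, 228.9]), 0.92)]
seat_yellow [(array([285.2, 178.2]), 0.92)]
seat_green [(array([300. , 199.2]), 0.62)]
rack []
mouse [(array([218.8, 227.2]), 0.71)]
```

View pics/a.png

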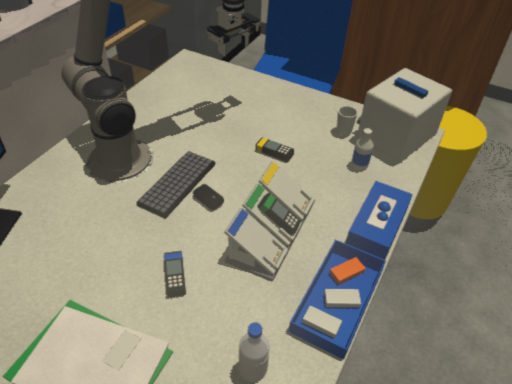

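View pics/b.png

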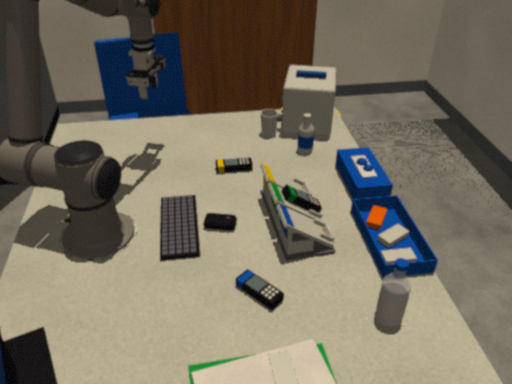

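The scene picture shows the yellow handset at about (275,150), the blue one at (174,273), the green one home in the middle bay, and the yellow and blue labels at (270,172) and (238,225). The side picture agrees. Next I'll fit the poses jointly from both views.

```bash
cat > h.py <<'E'
from cell import robot, read_camera, nets
import cv2, numpy as np
from scipy.optimize import least_squares
from scipy.spatial.transform import Rotation as R
np.set_printoptions(precision=4,suppress=True)
def proj(p,X):
    T=np.linalg.inv(p['world_from_camera']); c=T[:3,:3]@np.asarray(X,float)+T[:3,3]
    return np.array([p['fx']*c[0]/c[2]+p['cx'],p['fy']*c[1]/c[2]+p['cy']])
def handset(P,L): # P x,y,yaw on desk, point local
    return np.array([P[0],P[1],0])+R.from_euler('z',P[2]).apply(L)
def rackpt(P,k,L,zs=.069): # P x,y of middle seat, yaw (0: uphill = -x); k: bay index along rack y
    M=R.from_euler('z',P[2])*R.from_matrix(np.array([[-np.cos(np.radians(35)),0,np.sin(np.radians(35))],[0,-1,0],[np.sin(np.radians(35)),0,np.cos(np.radians(35))]]))
    c=np.array([P[0],P[1],zs])+R.from_euler('z',P[2]).apply([0,.11*k,0])
    return c+M.apply(L)
def label_centroid(p,name):
    r=nets.regions_of(p,name); return r[0]['region'] if r else None
E
python3 - <<'E'
from h import *
ps=[read_camera(n) for n in('scene','side')]
def tips(n,ms=.5):
    o=[]
    for p in ps:
        r=nets.tip_of(p,n)
        if r and r[0]['score']>ms:o.append((p,np.array(r[0]['pixel'])))
    return o
for c in('blue','yellow'):
    obs=[(p,px,L) for n,L in(('head_','h'),('handset_','o')) for p,px in tips(n+c) for L in[[.066,0,.015] if L=='h' else [0,0,0]]]
    best=min((least_squares(lambda P:np.concatenate([proj(p,handset(P,L))-px for p,px,L in obs]),[.5,y0,w],loss='soft_l1') for w in(0,1.6,3.1,-1.6) for y0 in(-.2,.2)),key=lambda r:r.cost)
    print(c,best.x,best.cost,best.fun)
K={'yellow':1,'green':0,'blue':-1}
obs=[(p,px,K[c],L) for c in K for n,L in(('seat_',[0,0,0]),) for p,px in tips(n+c)]+[(p,px,0,[.066,0,.015]) for p,px in tips('head_green')]+[(p,px,0,[0,0,0]) for p,px in tips('handset_green')]
f=lambda P:np.concatenate([proj(p,rackpt(P,k,L,P[3]))-px for p,px,k,L in obs])
r=least_squares(f,[.6,0,0,.069],loss='soft_l1');print(r.x,r.cost,r.fun.reshape(-1,2))
r=least_squares(lambda q:f([*q,.069]),[.6,0,0],loss='soft_l1');print(r.x,r.cost)
r2=tips('mouse');print([p['world_from_camera'][0,3] for p,_ in r2])
E
```

```text
blue [ 0.453  -0.2961  2.3863] 36.18045910783907 [ 0.0765  0.3421 20.7989 14.2822  0.2274 -2.405  -2.1011 -0.2178]
yellow [0.4517 0.3026 3.3937] 73.36914467173717 [ -1.0077  -0.2884 -48.6799 -21.9249   1.3485   0.4137   1.7201   3.3751]
[ 0.6168 -0.0254  0.0382  0.072 ] 12.883741529396643 [[-0.0902 -1.1951]
 [ 0.8448  3.0054]
 [-0.4882  1.4764]
 [ 0.0898  2.6237]
 [ 0.9228 -1.5305]
 [-0.217  -1.1657]
 [ 0.1923 -2.2036]
 [ 2.1137  0.8171]
 [-1.0882 -2.3236]
 [ 0.1898  0.8237]]
[ 0.6168 -0.0236  0.0406] 13.158075576983201
[np.float64(0.9899912036188832), np.float64(0.30887774438877813)]
```

>>> carry_out:
  translation:
    - [0,0,0]
    - [0,0,0]
    - [0,0,0]
    - [0,0,0]
    - [0,0,0]
    - [-0.052,0.045,0]
    - [-0.052,0.045,0]
    - [-0.052,0.045,0]
    - [-0.052,0.045,0]
    - [-0.052,0.045,0]
  turn:
    - [0,0,-0.116]
    - [0,0,-0.116]
    - [0,0,-0.116]
    - [0,0,-0.116]
    - [0,0,-0.116]
    - [0,0,0]
    - [0,0,0]
    - [0,0,0]
    - [0,0,0]
    - [0,0,0]
  gripper: [-1,-1,-1,-1,-1,-1,-1,-1,-1,-1]

```text
time: 3.3
tool_pos: [0.3757, 0.3539, 0.2269]
tool_rot: [3.141, -0.0, 1.824]
contact_force: [0.3, 1.4, 1.1]
opening: 0.0914
```

```bash
cat >> h.py <<'E'
def fit_handset(p,c,x0):
    """pose of a face-up handset on the desk from its silhouette + net points"""
    r=nets.regions_of(p,'handset_'+c); m=r[0]['region'].astype(np.uint8)
    cs=[[x,y,z] for x in(-.066,.066) for y in(-.025,.025) for z in(0,.03)]
    def hull(P): return cv2.convexHull(np.array([proj(p,handset(P,L)) for L in cs],np.float32))[:,0]
    ct=max(cv2.findContours(m,cv2.RETR_EXTERNAL,cv2.CHAIN_APPROX_NONE)[0],key=len)[:,0].astype(float)
    ins=[q for q in ct if 3<q[0]<508 and 3<q[1]<380]
    f=lambda P:[cv2.pointPolygonTest(hull(P),(float(a),float(b)),True) for a,b in ins]
    s=least_squares(f,x0,loss='soft_l1',diff_step=1e-4)
    return s.x,np.sqrt(np.mean(np.square(s.fun))),hull(s.x),r[0]['score'],m.sum()
E
python3 - <<'E'
from h import *
s=robot.observe();print(s['time'],s['tool_pos'],s['tool_rot'],s['qpos'])
p=read_camera('wrist');print(p['fx'],p['world_from_camera'])
im=cv2.cvtColor(p['img'],cv2.COLOR_RGB2BGR)
for n in('head_yellow','handset_yellow'): print(n,[(np.round(x['pixel'],1),round(x['score'],2)) for x in nets.tip_of(p,n)])
print([proj(p,handset([.4517,.3026,3.3937],L)) for L in([.066,0,.015],[0,0,0])])
P,e,h,sc,a=fit_handset(p,'yellow',[.4517,.3026,3.3937]);print(P,e,sc,a)
cv2.polylines(im,[h.astype(int)],True,(0,0,255),1)
cv2.imwrite('pics/c.png',im)
E
```

```text
3.3 [0.3757 0.3539 0.2269] [ 3.1411 -0.0003  1.8242] [ 0.6069  0.3252  1.5482  0.0001  1.2675 -1.2174]
289.9371304801866 [[-0.2504  0.9201  0.3011  0.2944]
 [ 0.9681  0.2377  0.0787  0.3337]
 [ 0.0009  0.3113 -0.9503  0.3848]
 [ 0.      0.      0.      1.    ]]
head_yellow [(array([211.2, 167.1]), 0.74)]
handset_yellow [(array([203. , 210.4]), 0.57)]
[array([198.2162, 167.5087]), array([202.7207, 211.1447])]
[0.4508 0.3032 3.1211] 1.5608568082640017 0.85 3570
```

View pics/c.png

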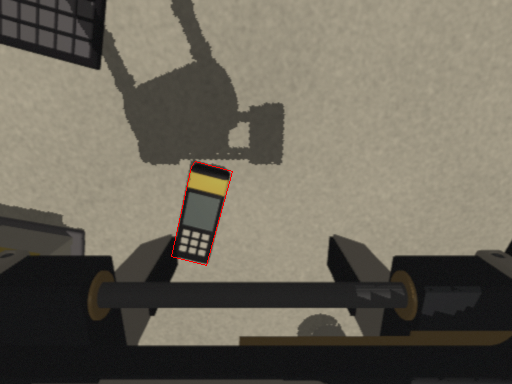

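The wrist picture shows the yellow handset at about (202,213), and the fitted outline lies on it: (0.451, 0.303), yaw 3.12. I'll move above it.

>>> carry_out:
  translation:
    - [0,0,0]
    - [0,0,0]
    - [-0.0098,0.0152,0.03]
    - [-0.0098,0.0152,0.03]
    - [-0.0098,0.0152,0.03]
    - [-0.0098,0.0152,0.03]
    - [-0.0098,0.0152,0.03]
    - [0,0,0]
  turn:
    - [0,0,0.137]
    - [0,0,0.137]
    - [0,0,0]
    - [0,0,0]
    - [0,0,0]
    - [0,0,0]
    - [0,0,0]
    - [0,0,0]
  gripper: [-1,-1,-1,-1,-1,-1,-1,-1]

```text
time: 4.3
tool_pos: [0.4473, 0.3038, 0.0732]
tool_rot: [-3.136, 0.003, 1.55]
contact_force: [-0.7, 1.1, -0.3]
opening: 0.0916
```

Run:
```python
from h import *
s=robot.observe();print(s['time'],s['tool_pos'],s['tool_rot'],s['qpos'])
D=[((.342,1.524,1.275),(.497**2+.169**2)**.5,.227),((.3252,1.5482,1.2675),np.hypot(.3757,.3539),.2269),(tuple(s['qpos'][[1,2,4]]),np.hypot(*s['tool_pos'][:2]),s['tool_pos'][2])]
# r=L1 s2+L2 s23 + d s(sum), z=z0+...
A=[];b=[]
for (a,q,c),r,z in D:
    A+= [[0,np.sin(a),np.sin(a+q),np.sin(a+q+c)],[1,np.cos(a),np.cos(a+q),np.cos(a+q+c)]];b+=[r,z]
print(np.linalg.lstsq(np.array(A),np.array(b),rcond=None)[:3:2], A)
p=read_camera('wrist');P,e,h,sc,a=fit_handset(p,'yellow',[.4508,.3032,3.12]);print(P,e,sc,a)
cv2.imwrite('pics/d.png',cv2.polylines(cv2.cvtColor(p['img'],cv2.COLOR_RGB2BGR),[h.astype(int)],True,(0,0,255),1))
```

```text
4.3 [0.4473 0.3038 0.0732] [-3.1355  0.0032  1.5501] [ 0.455   0.5433  1.6709 -0.      0.9342 -1.0951]
(array([6.603 , 0.6416, 0.3202, 6.8877]), np.int32(4)) [[0, np.float64(0.3353719332409032), np.float64(0.9567429065588936), np.float64(0.0005926535550994539)], [1, np.float64(0.9420858062800114), np.float64(-0.29093471905092405), np.float64(-0.9999998243808664)], [0, np.float64(0.31949830961484466), np.float64(0.9545638137855758), np.float64(0.0006926535344073731)], [1, np.float64(0.9475868457050556), np.float64(-0.2980065861875149), np.float64(-0.9999997601155118)], [0, np.float64(0.5169618386565725), np.float64(0.8000308345479219), np.float64(-0.006839457502126352)], [1, np.float64(0.8560084446854574), np.float64(-0.5999588850684316), np.float64(-0.9999766106370072)]]
[0.4514 0.3025 3.1338] 6.2028448566519 0.61 9639
```

>>> carry_out:
  translation:
    - [0,0,0]
    - [0,0,0]
    - [0,0,0]
    - [0,0,0]
  turn:
    - [-0.131,0,0]
    - [-0.131,0,0]
    - [0,0,0]
    - [0,0,0]
  gripper: [-1,-1,-1,-1]

```text
time: 4.8
tool_pos: [0.4489, 0.3062, 0.0786]
tool_rot: [2.879, -0.001, 1.552]
contact_force: [0.6, -0.4, -0.2]
opening: 0.0918
```

Run:
```python
from h import *
s=robot.observe();print(s['time'],s['tool_pos'],s['tool_rot'],s['qpos']); q=s['qpos']
pr=lambda x,y:(x*x+y*y-.0765**2)**.5
D=[((.342,1.524,1.275),pr(.497,.169),.227),((.3252,1.5482,1.2675),pr(.3757,.3539),.2269),((.5433,1.6709,.9342),pr(.4473,.3038),.0732),(tuple(q[[1,2,4]]),pr(*s['tool_pos'][:2]),s['tool_pos'][2])]
A=[];b=[]
for (a,q,c),r,z in D:
    A+= [[0,np.sin(a),np.sin(a+q),np.sin(a+q+c)],[1,np.cos(a),np.cos(a+q),np.cos(a+q+c)]];b+=[r,z]
A=np.array(A);b=np.array(b);x=np.linalg.lstsq(A,b,rcond=None)[0];print(x,A@x-b)
```

```text
4.8 [0.4489 0.3062 0.0786] [ 2.8792 -0.0014  1.5524] [ 0.5375  0.4583  1.8556 -0.2372  0.616  -0.8353]
[0.1869 0.4559 0.3794 0.2752] [-0.0033  0.0038 -0.0024  0.0037  0.0021  0.0011  0.001  -0.0086]
```

>>> carry_out:
  translation:
    - [-0.0005,-0.0033,0.018]
    - [-0.0005,-0.0033,0.018]
    - [-0.0005,-0.0033,0.018]
    - [-0.0005,-0.0032,0.017]
    - [0,0,0]
    - [0,0,0]
  turn:
    - [0,0,0]
    - [0,0,0]
    - [0,0,0]
    - [0,0,0]
    - [0,0,0]
    - [0,0,0]
  gripper: [-1,-1,-1,-1,-1,-1]

```text
time: 5.4
tool_pos: [0.4561, 0.3029, 0.0055]
tool_rot: [2.879, -0.0, 1.549]
contact_force: [-0.2, 0.7, 0.5]
opening: 0.0919
```

>>> carry_out:
  translation:
    - [0,0,0]
  turn:
    - [0,0,0]
  gripper: [-1]

```text
time: 5.5
tool_pos: [0.456, 0.303, 0.006]
tool_rot: [2.878, -0.001, 1.55]
contact_force: [-0.5, 0.8, -0.3]
opening: 0.092
```

>>> carry_out:
  translation:
    - [0,0,0]
    - [0,0,0]
    - [0,0,0]
    - [0,0,0]
    - [0,0,0]
    - [0,0,0]
    - [0,0,0]
    - [0,0,0]
  turn:
    - [0,0,0]
    - [0,0,0]
    - [0,0,0]
    - [0,0,0]
    - [0,0,0]
    - [0,0,0]
    - [0,0,0]
    - [0,0,0]
  gripper: [1,1,1,1,1,1,1,1]
  squeeze: 30

```text
time: 6.3
tool_pos: [0.4549, 0.3024, 0.0048]
tool_rot: [2.88, 0.0, 1.55]
contact_force: [-0.9, -0.7, 2.0]
opening: 0.0498
```

>>> carry_out:
  translation:
    - [0,0.003,-0.012]
    - [0,0.013,-0.048]
    - [0,0.013,-0.048]
    - [0,0.013,-0.048]
    - [0,0.013,-0.048]
    - [0,0.01,-0.037]
    - [0,0,0]
  turn:
    - [0,0,0]
    - [0,0,0]
    - [0,0,0]
    - [0,0,0]
    - [0,0,0]
    - [0,0,0]
    - [0,0,0]
  gripper: [1,1,1,1,1,1,1]

```text
time: 7.0
tool_pos: [0.4573, 0.304, 0.2617]
tool_rot: [2.869, -0.007, 1.551]
contact_force: [0.4, 0.3, -1.3]
opening: 0.0502
```

```bash
cat >> h.py <<'E'
def tool_for_bay(yaw,tilt): # tool x ~ +y, tool z down & back by tilt
    t=tilt; z=np.array([-np.sin(t),0,-np.cos(t)]); x=np.array([0,1.,0]); y=np.cross(z,x)
    return R.from_euler('z',yaw)*R.from_matrix(np.stack([x,y,z],1))
def plan(pos,Rt):
    s=robot.observe(); R0=R.from_euler('xyz',s['tool_rot'])
    rv=(R0.inv()*Rt).as_rotvec(); d=np.array(pos)-s['tool_pos']
    print('at',s['tool_pos'],s['tool_rot'],'turn',rv,'trans before turn',R0.inv().apply(d),'after turn',Rt.inv().apply(d))
E
python3 - <<'E'
from h import *
plan([.64,.085,.23],tool_for_bay(.04,np.radians(20)))
E
```

```text
at [0.4573 0.304  0.2617] [ 2.8691 -0.007   1.5508] turn [ 0.6215 -0.0094 -0.0607] trans before turn [-0.2155  0.1721  0.0794] after turn [-0.2261  0.1742 -0.0297]
```

>>> carry_out:
  translation:
    - [-0.027,0.0215,0.01]
    - [-0.027,0.0215,0.01]
    - [-0.027,0.0215,0.01]
    - [-0.027,0.0215,0.01]
    - [-0.027,0.0215,0.01]
    - [-0.027,0.0215,0.01]
    - [-0.027,0.0215,0.01]
    - [-0.027,0.0215,0.01]
  turn:
    - [0,0,0]
    - [0,0,0]
    - [0,0,0]
    - [0,0,0]
    - [0,0,0]
    - [0,0,0]
    - [0,0,0]
    - [0,0,0]
  gripper: [1,1,1,1,1,1,1,1]

```text
time: 7.8
tool_pos: [0.6375, 0.0816, 0.2203]
tool_rot: [2.882, -0.001, 1.55]
contact_force: [0.5, 0.0, -1.7]
opening: 0.0499
```

>>> carry_out:
  translation:
    - [0,0,0]
    - [0,0,0]
    - [0,0,0]
    - [0,0,0]
    - [0,0,0]
    - [0,0,0]
    - [0,0,0]
    - [0,0,0]
  turn:
    - [0.1,-0.002,-0.01]
    - [0.1,-0.002,-0.01]
    - [0.1,-0.002,-0.01]
    - [0.1,-0.002,-0.01]
    - [0.1,-0.002,-0.01]
    - [0.12,-0.002,-0.01]
    - [0,0,0]
    - [0,0,0]
  gripper: [1,1,1,1,1,1,1,1]

```text
time: 8.6
tool_pos: [0.6377, 0.0828, 0.2193]
tool_rot: [-2.783, 0.009, 1.61]
contact_force: [0.5, 0.3, -1.6]
opening: 0.0493
```

Run:
```python
from h import *
s=robot.observe();print(s['time'],s['tool_pos'],s['tool_rot'],s['qpos'],s['opening'])
p=read_camera('wrist')
im=cv2.cvtColor(p['img'],cv2.COLOR_RGB2BGR); cv2.imwrite('pics/e_raw.png',im)
np.savez('e.npz',**{k:p[k] for k in('fx','fy','cx','cy','world_from_camera','img')})
rp=[.6168,-.0245,.04]
for k,c in((1,(0,255,255)),(0,(0,255,0)),(-1,(255,0,0))):
    for a in([[.074,-.049,0],[.074,.049,0],[.098,.049,0],[.098,-.049,0]],[[-.066,-.0285,0],[-.066,.0285,0],[-.026,.0285,0],[-.026,-.0285,0]]):
        cv2.polylines(im,[np.array([proj(p,rackpt(rp,k,L)) for L in a]).astype(int)],True,c,1)
cv2.imwrite('pics/e.png',im)
```

```text
8.6 [0.6377 0.0828 0.2193] [-2.7825  0.0089  1.6096] [ 0.0178  0.8242  0.7549 -0.0168  1.9213 -1.5931] 0.04931995802915924
```

View pics/e.png

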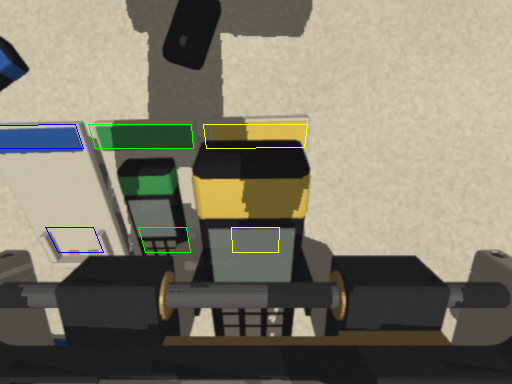

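Run:
```python
from h import *
p=dict(np.load('e.npz')); s=robot.observe()
hsv=cv2.cvtColor(p['img'],cv2.COLOR_RGB2HSV)
rp=[.6168,-.0245,.04]
# label edge points: green & blue & yellow masks
rng={'green':((50,80,30),(90,255,255)),'blue':((100,120,40),(125,255,255)),'yellow':((15,130,60),(32,255,255))}
K={'yellow':1,'green':0,'blue':-1}; E={}
for c,(lo,hi) in rng.items():
    m=cv2.inRange(hsv,lo,hi); m[:118]=0; m[(152 if c!='yellow' else 142):]=0
    if c=='green': m[:,:86]=0; m[:,198:]=0
    n,l,st,_=cv2.connectedComponentsWithStats(m); i=1+np.argmax(st[1:,4]); m=(l==i)
    print(c,st[i]); 
    rows=[r for r in range(126,140)]
    left=[(np.where(m[r])[0].min(),r) for r in rows if m[r].any()]; right=[(np.where(m[r])[0].max()+1,r) for r in rows if m[r].any()]
    cols=np.where(m.any(0))[0][6:-6]; top=[(q,np.where(m[:,q])[0].min()) for q in cols]; bot=[(q,np.where(m[:,q])[0].max()+1) for q in cols]
    E[c]=(left,right,top,bot); print([np.round(np.median(a,0),1) for a in E[c]])
# local: image-left = world -y = +y local ; left edge y=+.049
def line_res(P,k,a,b,pts):
    A=proj(p,rackpt(P,k,a));B=proj(p,rackpt(P,k,b));d=(B-A)/np.linalg.norm(B-A);n=np.array([-d[1],d[0]])
    return np.clip((np.array(pts,float)-.0-A)@n,-6,6)[:: max(1,len(pts)//12)]
def f(P):
    o=[]
    for c,(l,r,t,b) in E.items():
        k=K[c]
        if c!='blue': o.append(line_res(P,k,[.074,.049,0],[.098,.049,0],l))
        o.append(line_res(P,k,[.074,-.049,0],[.098,-.049,0],r))
        o.append(line_res(P,k,[.098,-.049,0],[.098,.049,0],t))
        if c!='yellow': o.append(line_res(P,k,[.074,-.049,0],[.074,.049,0],b))
    return np.concatenate(o)
r=least_squares(f,rp,loss='soft_l1');print(r.x,np.sqrt(np.mean(r.fun**2)))
o=0
# in-hand check
R0=R.from_euler('xyz',s['tool_rot']);
H=R0*R.from_euler('x',np.radians(-0.0))
# handset axes in tool frame: tilt 15deg about tool x at grasp
a=.262; G=R.from_matrix(np.array([[0,1,0],[-np.cos(a),0,-(-np.sin(a))],[0,0,0]]).T) if 0 else None
g0=R.from_euler('xyz',[2.879,0,1.55]); h0=R.from_euler('z',1.55+np.pi/2); rel=g0.inv()*h0; off=np.array([0,-.0058,.0041])
q=lambda L:proj(p,s['tool_pos']+R0.apply(off+rel.apply(L)))
for L in([.066,.025,.03],[.066,-.025,.03],[.066,.025,0],[.066,-.025,0],[.04,.025,.03],[.04,-.025,.03]): print(L,q(L))
print('handset axes',(R0*rel).as_matrix(),s['tool_pos']+R0.apply(off))
```

```text
green [  96  125   97   26 2160]
[array([ 97.5, 132.5]), array([191. , 132.5]), array([144., 126.]), array([144., 149.])]
blue [   0  128   82   24 1766]
[array([  0. , 133.5]), array([ 76.5, 133.5]), array([ 40.5, 129. ]), array([ 40.5, 152. ])]
yellow [ 212  122   94   20 1659]
[array([212.5, 132.5]), array([305. , 132.5]), array([258.5, 123. ]), array([258.5, 141. ])]
[ 0.6181 -0.024   0.0619] 2.751104041406872
[0.066, 0.025, 0.03] [186.5993 159.9063]
[0.066, -0.025, 0.03] [312.0042 159.8686]
[0.066, 0.025, 0] [198.2471 133.1703]
[0.066, -0.025, 0] [301.2392 133.1453]
[0.04, 0.025, 0.03] [193.7402 212.8609]
[0.04, -0.025, 0.03] [305.4558 212.8147]
handset axes [[-0.8138  0.0388  0.5798]
 [-0.0264 -0.9992  0.0299]
 [ 0.5805  0.0091  0.8142]] [0.6306 0.0825 0.2193]
```

Run:
```python
import cv2
im=cv2.imread('pics/e_raw.png'); c=cv2.resize(im[110:250,0:320],None,fx=2.5,fy=2.5,interpolation=cv2.INTER_CUBIC); cv2.imwrite('pics/e2.png',c)
```

```text
(no output)
```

View pics/e2.png

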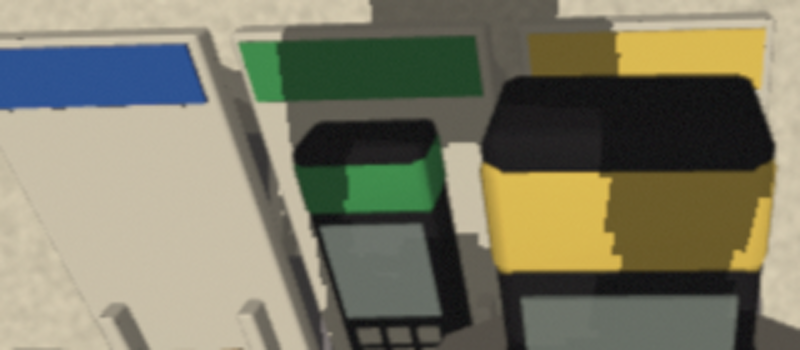

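The crop shows the labels are inset from the plate edges (blue right edge at about column 82, green 98–192, yellow 212–305), so I'll refit with the label width free. The held handset's band edge sits about 5 px (2–3 mm) footward of my prediction.

Run:
```python
from h import *
p=dict(np.load('e.npz'))
g=lambda x,y:(x/2.5,110+y/2.5)   # corners read off the crop
# local (x up-slope, y: image-left=+)
C=[(1,g(768,28),[.098,-1]),(1,g(528,34),[.098,1]),(0,g(476,36),[.098,-1]),(0,g(483,95),[.074,-1]),(0,g(239,42),[.098,1]),(0,g(256,102),[.074,1]),(-1,g(190,43),[.098,-1]),(-1,g(208,101),[.074,-1])]
f=lambda P:np.concatenate([proj(p,rackpt(P,k,[L[0],L[1]*P[3],0]))-px for k,px,L in C])
r=least_squares(f,[.617,-.024,.04,.045],x_scale=[.01,.01,.01,.01],loss='soft_l1');print(r.x);print(r.fun.reshape(-1,2))
P=r.x
# cheeks seen in blue bay: tops at y=+-(28.5..36.5), x=-26,z=12
print(proj(p,rackpt(P,-1,[-.026,.0285,.012])),proj(p,rackpt(P,-1,[-.026,.0365,.012])),proj(p,rackpt(P,-1,[-.026,-.0285,.012])),proj(p,rackpt(P,-1,[-.026,-.0365,.012])),'seen',g(105,308),g(128,305),g(240,305),g(262,300))
print('green head',proj(p,rackpt(P,0,[.066,.025,0])),proj(p,rackpt(P,0,[.066,-.025,0])),proj(p,rackpt(P,0,[.040,.025,.03])),proj(p,rackpt(P,0,[.040,-.025,.03])),'seen',g(320,122),g(437,120),g(312,213),g(430,211))
for k in(1,0,-1): print(k,rackpt(P,k,[0,0,0]))
```

```text
[ 0.6174 -0.0196  0.0616  0.0454]
[[-0.7529  0.1522]
 [-0.4057  0.191 ]
 [ 0.1482 -0.0929]
 [ 0.6733 -0.0252]
 [-0.1372 -0.0686]
 [ 0.6233 -0.5644]
 [-0.6633  0.0445]
 [ 0.5912  0.3141]]
[ 44.0014 237.5055] [ 37.0844 237.6622] [ 93.3568 236.3867] [100.2939 236.2294] seen (42.0, 233.2) (51.2, 232.0) (96.0, 232.0) (104.8, 230.0)
green head [125.4553 157.1156] [174.785  155.8975] [121.2058 194.5733] [172.514  193.3558] seen (128.0, 158.8) (174.8, 158.0) (124.8, 195.2) (172.0, 194.4)
1 [0.6106 0.0902 0.069 ]
0 [ 0.6174 -0.0196  0.069 ]
-1 [ 0.6242 -0.1294  0.069 ]
```

```bash
cat >> h.py <<'E'
RP=[.6174,-.0196,.0616]; A=.2626
g0=R.from_euler('xyz',[np.pi-A,0,1.55]); REL=g0.inv()*R.from_euler('z',1.55+np.pi/2)
def place(k,L,off,Rel=REL):
    """TCP target for handset origin at local L of bay k"""
    x=rackpt(RP,k,[1,0,0])-rackpt(RP,k,[0,0,0]);z=rackpt(RP,k,[0,0,1])-rackpt(RP,k,[0,0,0]);y=np.cross(z,x)
    H=R.from_matrix(np.stack([x,y,z],1)); Rt=H*Rel.inv()
    print('bay -z step in tool',Rt.inv().apply(-z),'bay -x in tool',Rt.inv().apply(-x),'bay +y in tool',Rt.inv().apply(y))
    pos=rackpt(RP,k,L)-Rt.apply(off); print('target',pos,Rt.as_euler('xyz'));plan(pos,Rt); return pos,Rt
E
python3 - <<'E'
from h import *
off=np.array([0,-.0058,.0041])+REL.apply([-.002,0,0]);print(off)
place(1,[.012,0,.035],off)
E
```

```text
[-0.     -0.0039  0.0046]
bay -z step in tool [ 0.     -0.2596  0.9657] bay -x in tool [-0.      0.9657  0.2596] bay +y in tool [-1. -0. -0.]
target [0.6261 0.0911 0.1076] [-2.7933 -0.      1.6324]
at [0.6374 0.0828 0.2211] [-2.7848  0.0091  1.6097] turn [-0.0086  0.0007 -0.0245] trans before turn [0.0098 0.0293 0.1102] after turn [0.009  0.0286 0.1104]
```

>>> carry_out:
  translation:
    - [0,0,0]
    - [0.0018,0.0057,0.022]
    - [0.0018,0.0057,0.022]
    - [0.0018,0.0057,0.022]
    - [0.0018,0.0057,0.022]
    - [0.0018,0.0058,0.0224]
    - [0,0,0]
    - [0,0,0]
  turn:
    - [-0.0086,0.0007,-0.0245]
    - [0,0,0]
    - [0,0,0]
    - [0,0,0]
    - [0,0,0]
    - [0,0,0]
    - [0,0,0]
    - [0,0,0]
  gripper: [1,1,1,1,1,1,1,1]

```text
time: 9.45
tool_pos: [0.6261, 0.091, 0.1102]
tool_rot: [-2.794, 0.0, 1.633]
contact_force: [-0.1, -0.2, -1.4]
opening: 0.0499
```

Run:
```python
from h import *
s=robot.observe();print(s['contact_force'],s['opening'])
place(1,[.012,0,.0],[0,-.0039,.0046])
p=read_camera('wrist')
im=cv2.cvtColor(p['img'],cv2.COLOR_RGB2BGR)
for L in([[.074,-.0454,0],[.074,.0454,0],[.098,.0454,0],[.098,-.0454,0]],[[-.066,-.025,0],[-.066,.025,0],[.066,.025,0],[.066,-.025,0]]): cv2.polylines(im,[np.array([proj(p,rackpt(RP,1,q)) for q in L]).astype(int)],True,(255,0,255),1)
cv2.imwrite('pics/f.png',im)
```

```text
[-0.1456 -0.1877 -1.4353] 0.04992960780009416
bay -z step in tool [ 0.     -0.2596  0.9657] bay -x in tool [-0.      0.9657  0.2596] bay +y in tool [-1. -0. -0.]
target [0.606  0.0899 0.0789] [-2.7933 -0.      1.6324]
at [0.6261 0.091  0.1102] [-2.7944  0.0001  1.6329] turn [0.0011 0.0003 0.0004] trans before turn [ 0.0002 -0.0083  0.0363] after turn [ 0.0002 -0.0082  0.0363]
```

View pics/f.png

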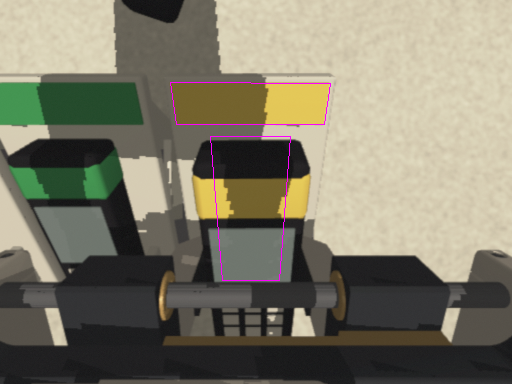

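The overlay lies on the yellow label (172–330, 82–125), and the handset is centred over the seat at column 251. I'll lower it now.

>>> carry_out:
  translation:
    - [0,-0.0026,0.0097]
    - [0,-0.0026,0.0097]
    - [0,-0.0026,0.0097]
    - [0,-0.0008,0.0029]
    - [0,0,0]
  turn:
    - [0,0,0]
    - [0,0,0]
    - [0,0,0]
    - [0,0,0]
    - [0,0,0]
  gripper: [1,1,1,1,1]

```text
time: 10.0
tool_pos: [0.6076, 0.0897, 0.0823]
tool_rot: [-2.794, 0.0, 1.632]
contact_force: [0.1, 0.0, -1.6]
opening: 0.05
```

>>> carry_out:
  translation:
    - [0,-0.0003,0.001]
    - [0,-0.0003,0.001]
    - [0,0,0]
  turn:
    - [0,0,0]
    - [0,0,0]
    - [0,0,0]
  gripper: [1,1,1]

```text
time: 10.3
tool_pos: [0.606, 0.0897, 0.0796]
tool_rot: [-2.792, 0.0, 1.632]
contact_force: [0.4, -0.9, -1.5]
opening: 0.0504
```

>>> carry_out:
  translation:
    - [0,-0.0003,0.001]
    - [0,0,0]
  turn:
    - [0,0,0]
    - [0,0,0]
  gripper: [1,1]

```text
time: 10.5
tool_pos: [0.6051, 0.0897, 0.0784]
tool_rot: [-2.792, 0.0, 1.632]
contact_force: [-1.4, 0.3, -1.1]
opening: 0.0499
```

>>> carry_out:
  translation:
    - [0,-0.0003,0.001]
    - [0,0,0]
  turn:
    - [0,0,0]
    - [0,0,0]
  gripper: [1,1]

```text
time: 10.7
tool_pos: [0.6048, 0.0897, 0.0779]
tool_rot: [-2.792, 0.0, 1.632]
contact_force: [0.3, 0.4, -1.1]
opening: 0.0495
```

>>> carry_out:
  translation:
    - [0,-0.0003,0.001]
    - [0,0,0]
  turn:
    - [0,0,0]
    - [0,0,0]
  gripper: [1,1]

```text
time: 10.9
tool_pos: [0.6048, 0.0896, 0.0779]
tool_rot: [-2.794, 0.0, 1.632]
contact_force: [3.4, 1.0, 5.5]
opening: 0.05
```

>>> carry_out:
  translation:
    - [0,-0.0003,0.001]
    - [0,0,0]
  turn:
    - [0,0,0]
    - [0,0,0]
  gripper: [1,1]

```text
time: 11.1
tool_pos: [0.6048, 0.0896, 0.0778]
tool_rot: [-2.796, 0.0, 1.632]
contact_force: [4.6, 1.6, 8.7]
opening: 0.0499
```

>>> carry_out:
  translation:
    - [0,0.0003,-0.001]
    - [0,0.0019,0.0005]
    - [0,0.0019,0.0005]
    - [0,0.0019,0.0005]
    - [0,0.0019,0.0005]
    - [0,0,0]
  turn:
    - [0,0,0]
    - [0,0,0]
    - [0,0,0]
    - [0,0,0]
    - [0,0,0]
    - [0,0,0]
  gripper: [1,1,1,1,1,1]

```text
time: 11.7
tool_pos: [0.6109, 0.0899, 0.0735]
tool_rot: [-2.793, 0.001, 1.632]
contact_force: [2.5, 0.1, 8.5]
opening: 0.05
```

>>> carry_out:
  translation:
    - [0,0.0014,0.0004]
    - [0,0,0]
  turn:
    - [0,0,0]
    - [0,0,0]
  gripper: [1,1]

```text
time: 11.9
tool_pos: [0.612, 0.09, 0.0728]
tool_rot: [-2.793, 0.001, 1.632]
contact_force: [2.0, 0.4, 9.3]
opening: 0.0499
```

>>> carry_out:
  translation:
    - [0,0.0014,0.0004]
    - [0,0,0]
  turn:
    - [0,0,0]
    - [0,0,0]
  gripper: [1,1]

```text
time: 12.1
tool_pos: [0.6132, 0.0901, 0.072]
tool_rot: [-2.793, 0.001, 1.632]
contact_force: [1.8, -0.2, 8.9]
opening: 0.0498
```

>>> carry_out:
  translation:
    - [0,0.001,0.0003]
    - [0,0,0]
  turn:
    - [0,0,0]
    - [0,0,0]
  gripper: [1,1]

```text
time: 12.3
tool_pos: [0.614, 0.0901, 0.0714]
tool_rot: [-2.793, 0.001, 1.632]
contact_force: [1.5, -0.1, 9.1]
opening: 0.05
```

>>> carry_out:
  translation:
    - [0,0.001,0.0003]
    - [0,0,0]
  turn:
    - [0,0,0]
    - [0,0,0]
  gripper: [1,1]

```text
time: 12.5
tool_pos: [0.6148, 0.0902, 0.0708]
tool_rot: [-2.793, 0.001, 1.632]
contact_force: [1.2, 0.4, 10.2]
opening: 0.0498
```

>>> carry_out:
  translation:
    - [0,0.001,0.0003]
    - [0,0,0]
  turn:
    - [0,0,0]
    - [0,0,0]
  gripper: [1,1]

```text
time: 12.7
tool_pos: [0.6157, 0.0902, 0.0702]
tool_rot: [-2.793, 0.001, 1.632]
contact_force: [1.4, 0.6, 9.3]
opening: 0.0498
```

>>> carry_out:
  translation:
    - [0,0.001,0.0003]
    - [0,0,0]
  turn:
    - [0,0,0]
    - [0,0,0]
  gripper: [1,1]

```text
time: 12.9
tool_pos: [0.6157, 0.0902, 0.0702]
tool_rot: [-2.791, 0.001, 1.632]
contact_force: [-2.5, 0.1, 12.7]
opening: 0.0501
```

>>> carry_out:
  translation:
    - [0,0.001,0.0003]
    - [0,0,0]
  turn:
    - [0,0,0]
    - [0,0,0]
  gripper: [1,1]

```text
time: 13.1
tool_pos: [0.6158, 0.0903, 0.0701]
tool_rot: [-2.789, 0.001, 1.632]
contact_force: [-5.6, -1.6, 16.5]
opening: 0.0497
```

>>> carry_out:
  translation:
    - [0,0,0]
    - [0,0,0]
    - [0,0,0]
    - [0,0,0]
    - [0,0,0]
  turn:
    - [0,0,0]
    - [0,0,0]
    - [0,0,0]
    - [0,0,0]
    - [0,0,0]
  gripper: [-0.5,-0.5,-0.5,-0.5,-0.5]

```text
time: 13.6
tool_pos: [0.6168, 0.0904, 0.0671]
tool_rot: [-2.791, 0.0, 1.632]
contact_force: [0.4, 0.0, -0.1]
opening: 0.0688
```

>>> carry_out:
  translation:
    - [0,0,-0.015]
    - [0,0,-0.03]
    - [0,0,-0.04]
    - [0,0,-0.04]
    - [0,0,0]
  turn:
    - [0,0,0]
    - [0,0,0]
    - [0,0,0]
    - [0,0,0]
    - [0,0,0]
  gripper: [-0.5,-0.5,-0.5,-0.5,-0.5]

```text
time: 14.1
tool_pos: [0.6627, 0.093, 0.1904]
tool_rot: [-2.802, 0.001, 1.632]
contact_force: [0.6, 0.7, 0.1]
opening: 0.069
```

Run:
```python
from h import *
s=robot.observe();print(s['time'],s['tool_pos'],s['tool_rot'],s['qpos'])
p=read_camera('wrist')
im=cv2.cvtColor(p['img'],cv2.COLOR_RGB2BGR)
for k in(1,0):
  for z in(0,.03): cv2.polylines(im,[np.array([proj(p,rackpt(RP,k,q)) for q in [[-.066,-.025,z],[-.066,.025,z],[.066,.025,z],[.066,-.025,z]]]).astype(int)],True,(255,0,255),1)
cv2.imwrite('pics/g.png',im)
```

```text
14.1 [0.6627 0.093  0.1904] [-2.8025  0.0006  1.6321] [ 0.0303  0.8862  0.7007 -0.0115  1.8936 -1.6035]
```

View pics/g.png

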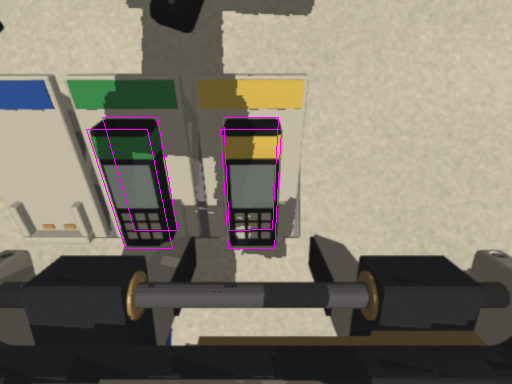

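The yellow handset lies home: the overlay of the ideal home pose coincides with it, and the green one is unchanged. Next is the blue one.

>>> carry_out:
  translation:
    - [0,0,-0.01]
    - [0,0,-0.01]
    - [0,0,-0.01]
    - [0,0,0]
    - [0,0,0]
    - [0,0,0]
    - [0,0,0]
    - [0,0,0]
    - [0,0,0]
    - [0,0,0]
  turn:
    - [-0.113,0,0]
    - [-0.113,0,0]
    - [-0.113,0,0]
    - [0,0,0.135]
    - [0,0,0.135]
    - [0,0,0.135]
    - [0,0,0.135]
    - [0,0,0.135]
    - [0,0,0.135]
    - [0,0,0]
  gripper: [-1,-1,-1,-1,-1,-1,-1,-1,-1,-1]

```text
time: 15.15
tool_pos: [0.6657, 0.0935, 0.2122]
tool_rot: [-3.132, 0.01, 0.821]
contact_force: [-0.5, 0.6, -0.4]
opening: 0.0919
```

Run:
```python
from h import *
plan([.497,-.337,.21],tool_for_bay(.82-np.pi/2,0))
```

```text
at [0.6657 0.0935 0.2122] [-3.1319  0.0103  0.8211] turn [-0.0097  0.0103  0.001 ] trans before turn [-0.4299  0.1699  0.005 ] after turn [-0.4298  0.1703  0.0022]
```

>>> carry_out:
  translation:
    - [-0.043,0.017,0]
    - [-0.043,0.017,0]
    - [-0.043,0.017,0]
    - [-0.043,0.017,0]
    - [-0.043,0.017,0]
    - [-0.043,0.017,0]
    - [-0.043,0.017,0]
    - [-0.043,0.017,0]
    - [-0.043,0.017,0]
    - [-0.043,0.017,0]
  turn:
    - [-0.0097,0.01,0]
    - [0,0,0]
    - [0,0,0]
    - [0,0,0]
    - [0,0,0]
    - [0,0,0]
    - [0,0,0]
    - [0,0,0]
    - [0,0,0]
    - [0,0,0]
  gripper: [-1,-1,-1,-1,-1,-1,-1,-1,-1,-1]

```text
time: 16.15
tool_pos: [0.4971, -0.3385, 0.2129]
tool_rot: [3.141, -0.002, 0.826]
contact_force: [0.7, -0.7, 0.1]
opening: 0.0917
```

>>> carry_out:
  translation:
    - [0,0,0]
    - [0,0,0]
  turn:
    - [0,0,0]
    - [0,0,0]
  gripper: [-1,-1]

```text
time: 16.35
tool_pos: [0.4976, -0.3376, 0.2128]
tool_rot: [3.141, -0.002, 0.823]
contact_force: [0.2, -0.9, 0.0]
opening: 0.0917
```

Run:
```python
from h import *
s=robot.observe();print(s['time'],s['tool_pos'],s['tool_rot'])
p=read_camera('wrist')
im=cv2.cvtColor(p['img'],cv2.COLOR_RGB2BGR)
P,e,h,sc,a=fit_handset(p,'blue',[.453,-.296,2.386]);print(P,e,sc,a)
cv2.polylines(im,[h.astype(int)],True,(0,0,255),1)
cv2.imwrite('pics/i.png',im)
w=P[2]-np.pi/2; print('tool yaw',w); Rt=tool_for_bay(w-np.pi/2,-A); 
# same in-hand offset as before: grasp TCP
tcp=handset(P,[-.0045,0,.005]);print(tcp); plan(tcp+[0,0,.07],Rt)
```

```text
16.35 [ 0.4976 -0.3376  0.2128] [ 3.1414 -0.0023  0.8225]
[ 0.4512 -0.3027  2.2597] 0.8690604778108015 0.71 5096
tool yaw 0.6888693165928359
[ 0.454  -0.3062  0.005 ]
at [ 0.4987 -0.336   0.2133] [ 3.1406 -0.0024  0.8247] turn [-0.2614 -0.0202  0.1347] trans before turn [-0.0087 -0.0532  0.1382] after turn [-0.0155 -0.0856  0.1202]
```

View pics/i.png

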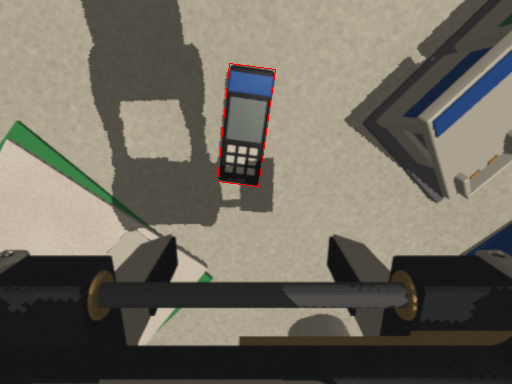

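The outline fits the blue handset at about (246,125) to within a pixel: (0.451, −0.303), yaw 2.26.

>>> carry_out:
  translation:
    - [0,0,0]
    - [0,0,0]
    - [0,0,0]
    - [-0.0039,-0.0214,0.03]
    - [-0.0039,-0.0214,0.03]
    - [-0.0039,-0.0214,0.03]
    - [-0.0039,-0.0214,0.03]
    - [0,0,0]
    - [0,0,0]
  turn:
    - [0,0,0.135]
    - [-0.131,0,0]
    - [-0.131,0,0]
    - [0,0,0]
    - [0,0,0]
    - [0,0,0]
    - [0,0,0]
    - [0,0,0]
    - [0,0,0]
  gripper: [-1,-1,-1,-1,-1,-1,-1,-1,-1]

```text
time: 17.35
tool_pos: [0.4553, -0.3067, 0.0763]
tool_rot: [2.877, -0.002, 0.69]
contact_force: [0.5, -0.6, 0.5]
opening: 0.0916
```

Run:
```python
from h import *
P=[.4512,-.3027,2.2597]
plan(handset(P,[-.0045,0,.0055]),tool_for_bay(P[2]-np.pi,-A)); print(robot.observe()['qpos'])
```

```text
at [ 0.4553 -0.3067  0.0763] [ 2.8772 -0.0023  0.6896] turn [ 0.0018 -0.0024  0.    ] trans before turn [-0.0008 -0.0197  0.068 ] after turn [-0.0006 -0.0195  0.068 ]
[-0.7073  0.4504  1.8807 -0.0823  0.551  -1.332 ]
```

>>> carry_out:
  translation:
    - [0,-0.0049,0.017]
    - [0,-0.0049,0.017]
    - [0,-0.0049,0.017]
    - [-0.0006,-0.0049,0.017]
    - [0,0,0]
    - [0,0,0]
  turn:
    - [0,0,0]
    - [0,0,0]
    - [0,0,0]
    - [0,0,0]
    - [0,0,0]
    - [0,0,0]
  gripper: [-1,-1,-1,-1,-1,-1]

```text
time: 17.95
tool_pos: [0.4548, -0.3076, 0.0066]
tool_rot: [2.874, -0.003, 0.688]
contact_force: [0.4, -0.1, 0.3]
opening: 0.0915
```

>>> carry_out:
  translation:
    - [0,0,0]
    - [0,0,0]
    - [0,0,0]
    - [0,0,0]
    - [0,0,0]
    - [0,0,0]
    - [0,0,0]
    - [0,0,0]
  turn:
    - [0,0,0]
    - [0,0,0]
    - [0,0,0]
    - [0,0,0]
    - [0,0,0]
    - [0,0,0]
    - [0,0,0]
    - [0,0,0]
  gripper: [1,1,1,1,1,1,1,1]
  squeeze: 30

```text
time: 18.75
tool_pos: [0.4531, -0.3067, 0.0049]
tool_rot: [2.878, -0.002, 0.687]
contact_force: [-0.3, 0.2, 3.0]
opening: 0.0498
```

>>> carry_out:
  translation:
    - [0,0.003,-0.012]
    - [0,0.013,-0.048]
    - [0,0.013,-0.048]
    - [0,0.013,-0.048]
    - [0,0.013,-0.048]
    - [0,0.005,-0.017]
    - [0,0,0]
    - [0,0,0]
  turn:
    - [0,0,0]
    - [0,0,0]
    - [0,0,0]
    - [0,0,0]
    - [0,0,0]
    - [0,0,0]
    - [0.131,0,0]
    - [0.131,0,0]
  gripper: [1,1,1,1,1,1,1,1]

```text
time: 19.55
tool_pos: [0.4527, -0.3064, 0.2357]
tool_rot: [-3.141, -0.003, 0.688]
contact_force: [1.1, -0.8, -1.2]
opening: 0.0499
```

>>> carry_out:
  translation:
    - [0,0,0]
    - [0,0,0]
    - [0,0,0]
    - [0,0,0]
    - [0,0,0]
    - [0,0,0]
    - [0,0,0]
    - [0,0,0]
  turn:
    - [0,0,-0.118]
    - [0,0,-0.118]
    - [0,0,-0.118]
    - [0,0,-0.118]
    - [0,0,-0.118]
    - [0,0,-0.118]
    - [0,0,-0.118]
    - [0,0,-0.118]
  gripper: [1,1,1,1,1,1,1,1]

```text
time: 20.35
tool_pos: [0.4527, -0.307, 0.2332]
tool_rot: [3.139, -0.001, 1.636]
contact_force: [-0.7, -0.2, -1.2]
opening: 0.05
```

>>> carry_out:
  translation:
    - [0,0,0]
    - [0,0,0]
    - [0,0,0]
    - [0,0,0]
  turn:
    - [0.116,0,0]
    - [0.116,0,0]
    - [0.116,0,0]
    - [0,0,0]
  gripper: [1,1,1,1]

```text
time: 20.75
tool_pos: [0.4542, -0.3063, 0.2311]
tool_rot: [-2.792, -0.002, 1.634]
contact_force: [0.5, -0.7, -1.9]
opening: 0.0497
```

Run:
```python
from h import *
s=robot.observe();print(s['opening'],s['contact_force'],s['qpos'])
place(-1,[.012,0,.09],[0,-.0055,.0045])
```

```text
0.04965613813813742 [ 0.4842 -0.7357 -1.8574] [-0.61    0.5636  1.2066 -0.2137  1.6483 -2.2309]
bay -z step in tool [-0.     -0.2596  0.9657] bay -x in tool [-0.      0.9657  0.2596] bay +y in tool [-1. -0. -0.]
target [ 0.6726 -0.1264  0.152 ] [-2.7933  0.      1.6324]
at [ 0.4542 -0.3063  0.2311] [-2.7924 -0.0025  1.6336] turn [-0.0009 -0.0019  0.002 ] trans before turn [ 0.1656  0.2426 -0.0037] after turn [ 0.1661  0.2423 -0.0037]
```

>>> carry_out:
  translation:
    - [0.0207,0.0303,-0.0005]
    - [0.0207,0.0303,-0.0005]
    - [0.0207,0.0303,-0.0005]
    - [0.0207,0.0303,-0.0005]
    - [0.0207,0.0303,-0.0005]
    - [0.0207,0.0303,-0.0005]
    - [0.0207,0.0303,-0.0005]
    - [0.0207,0.0303,-0.0005]
    - [0,0,0]
    - [0,0,0]
  turn:
    - [0,0,0]
    - [0,0,0]
    - [0,0,0]
    - [0,0,0]
    - [0,0,0]
    - [0,0,0]
    - [0,0,0]
    - [0,0,0]
    - [0,0,0]
    - [0,0,0]
  gripper: [1,1,1,1,1,1,1,1,1,1]

```text
time: 21.75
tool_pos: [0.6719, -0.1279, 0.1546]
tool_rot: [-2.797, -0.001, 1.632]
contact_force: [-0.9, -1.1, -1.6]
opening: 0.0497
```

Run:
```python
from h import *
s=robot.observe();print(s['opening'],s['contact_force'],s['qpos'])
place(-1,[.012,0,.03],[0,-.0055,.0045])
p=read_camera('wrist')
im=cv2.cvtColor(p['img'],cv2.COLOR_RGB2BGR)
off=np.array([0,-.0055,.0045]); R0=R.from_euler('xyz',s['tool_rot'])
cv2.polylines(im,[np.array([proj(p,s['tool_pos']+R0.apply(off+REL.apply(q))) for q in [[.04,-.025,.03],[.04,.025,.03],[.066,.025,0],[.066,-.025,0]]]).astype(int)],True,(0,255,255),1)
for L in([[.074,-.0454,0],[.074,.0454,0],[.098,.0454,0],[.098,-.0454,0]],[[-.066,-.025,0],[-.066,.025,0],[.066,.025,0],[.066,-.025,0]]): cv2.polylines(im,[np.array([proj(p,rackpt(RP,-1,q)) for q in L]).astype(int)],True,(255,0,255),1)
cv2.imwrite('pics/j.png',im)
```

```text
0.04973389001383129 [-0.9211 -1.1121 -1.648 ] [-0.2516  0.9392  0.6879 -0.1077  1.8424 -1.8957]
bay -z step in tool [-0.     -0.2596  0.9657] bay -x in tool [-0.      0.9657  0.2596] bay +y in tool [-1. -0. -0.]
target [ 0.6382 -0.1285  0.1028] [-2.7933  0.      1.6324]
at [ 0.6719 -0.1279  0.1546] [-2.7967 -0.0006  1.6322] turn [ 0.0034 -0.0006  0.    ] trans before turn [ 0.0014 -0.0142  0.0601] after turn [ 0.0014 -0.014   0.0601]
```

View pics/j.png

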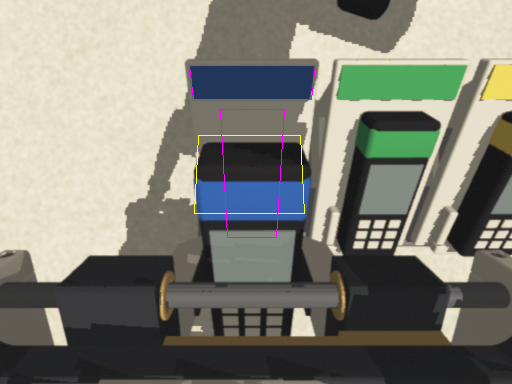

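The overlay lies on the blue label (189–317, 65–100), and the held handset is centred over the bay. The green and yellow ones are undisturbed on the right. I'll lower this one.

>>> carry_out:
  translation:
    - [0.0004,-0.0035,0.015]
    - [0.0004,-0.0035,0.015]
    - [0.0003,-0.0035,0.015]
    - [0.0003,-0.0035,0.015]
    - [0,-0.0024,0.0088]
    - [0,-0.0024,0.0088]
    - [0,-0.0024,0.0088]
    - [0,0,0]
    - [0,0,0]
  turn:
    - [0.003,0,0]
    - [0,0,0]
    - [0,0,0]
    - [0,0,0]
    - [0,0,0]
    - [0,0,0]
    - [0,0,0]
    - [0,0,0]
    - [0,0,0]
  gripper: [1,1,1,1,1,1,1,1,1]

```text
time: 22.7
tool_pos: [0.6227, -0.13, 0.082]
tool_rot: [-2.794, 0.0, 1.631]
contact_force: [-0.5, 0.4, -0.5]
opening: 0.05
```

Run:
```python
from h import *
print(robot.observe()['contact_force']);place(-1,[.012,0,0],[0,-.0055,.0045])
```

```text
[-0.512   0.373  -0.4976]
bay -z step in tool [-0.     -0.2596  0.9657] bay -x in tool [-0.      0.9657  0.2596] bay +y in tool [-1. -0. -0.]
target [ 0.6211 -0.1296  0.0782] [-2.7933  0.      1.6324]
at [ 0.6227 -0.13    0.082 ] [-2.7943  0.0005  1.6308] turn [ 0.001  -0.0001 -0.0016] trans before turn [ 0.0005 -0.0002  0.0041] after turn [ 0.0005 -0.0002  0.0041]
```

>>> carry_out:
  translation:
    - [0.0004,-0.0005,0.0019]
    - [0,0,0]
  turn:
    - [0,0,0]
    - [0,0,0]
  gripper: [1,1]

```text
time: 22.9
tool_pos: [0.6216, -0.1293, 0.08]
tool_rot: [-2.794, 0.0, 1.631]
contact_force: [0.1, -0.1, -1.5]
opening: 0.0498
```

>>> carry_out:
  translation:
    - [0,-0.0003,0.001]
    - [0,0,0]
  turn:
    - [0,0,0]
    - [0,0,0]
  gripper: [1,1]

```text
time: 23.1
tool_pos: [0.6208, -0.1293, 0.079]
tool_rot: [-2.794, 0.0, 1.631]
contact_force: [0.3, 0.1, -0.7]
opening: 0.0495
```

>>> carry_out:
  translation:
    - [0,-0.0003,0.001]
    - [0,0,0]
  turn:
    - [0,0,0]
    - [0,0,0]
  gripper: [1,1]

```text
time: 23.3
tool_pos: [0.6201, -0.1294, 0.0781]
tool_rot: [-2.793, 0.0, 1.631]
contact_force: [-0.0, 0.2, -1.2]
opening: 0.0498
```

>>> carry_out:
  translation:
    - [0,-0.0003,0.001]
    - [0,0,0]
  turn:
    - [0,0,0]
    - [0,0,0]
  gripper: [1,1]

```text
time: 23.5
tool_pos: [0.6196, -0.1295, 0.0774]
tool_rot: [-2.794, 0.0, 1.631]
contact_force: [0.0, -0.1, -1.0]
opening: 0.0496
```

>>> carry_out:
  translation:
    - [0,-0.0003,0.001]
    - [0,0,0]
  turn:
    - [0,0,0]
    - [0,0,0]
  gripper: [1,1]

```text
time: 23.7
tool_pos: [0.6196, -0.1295, 0.0774]
tool_rot: [-2.796, 0.001, 1.631]
contact_force: [1.8, 0.3, 3.5]
opening: 0.0499
```

>>> carry_out:
  translation:
    - [0,-0.0003,0.001]
    - [0,0,0]
  turn:
    - [0,0,0]
    - [0,0,0]
  gripper: [1,1]

```text
time: 23.9
tool_pos: [0.6196, -0.1295, 0.0774]
tool_rot: [-2.797, 0.001, 1.631]
contact_force: [4.1, 0.6, 7.5]
opening: 0.0499
```

>>> carry_out:
  translation:
    - [0,0.0003,-0.001]
    - [0,0.0019,0.0005]
    - [0,0.0019,0.0005]
    - [0,0.0019,0.0005]
    - [0,0,0]
  turn:
    - [0,0,0]
    - [0,0,0]
    - [0,0,0]
    - [0,0,0]
    - [0,0,0]
  gripper: [1,1,1,1,1]

```text
time: 24.4
tool_pos: [0.6243, -0.1295, 0.0741]
tool_rot: [-2.795, 0.001, 1.631]
contact_force: [1.5, -0.6, 7.3]
opening: 0.0501
```

>>> carry_out:
  translation:
    - [0,0.0014,0.0004]
    - [0,0,0]
  turn:
    - [0,0,0]
    - [0,0,0]
  gripper: [1,1]

```text
time: 24.6
tool_pos: [0.6253, -0.1294, 0.0734]
tool_rot: [-2.795, 0.001, 1.631]
contact_force: [1.2, -0.3, 8.6]
opening: 0.0498
```

>>> carry_out:
  translation:
    - [0,0.0014,0.0004]
    - [0,0,0]
  turn:
    - [0,0,0]
    - [0,0,0]
  gripper: [1,1]

```text
time: 24.8
tool_pos: [0.6265, -0.1294, 0.0726]
tool_rot: [-2.795, 0.001, 1.631]
contact_force: [2.0, -1.0, 8.0]
opening: 0.0501
```

>>> carry_out:
  translation:
    - [0,0.001,0.0003]
    - [0,0,0]
  turn:
    - [0,0,0]
    - [0,0,0]
  gripper: [1,1]

```text
time: 25.0
tool_pos: [0.6273, -0.1293, 0.072]
tool_rot: [-2.795, 0.001, 1.631]
contact_force: [1.4, -0.6, 7.1]
opening: 0.0498
```

>>> carry_out:
  translation:
    - [0,0.001,0.0003]
    - [0,0,0]
  turn:
    - [0,0,0]
    - [0,0,0]
  gripper: [1,1]

```text
time: 25.2
tool_pos: [0.6281, -0.1293, 0.0714]
tool_rot: [-2.795, 0.001, 1.631]
contact_force: [1.2, -0.5, 7.4]
opening: 0.05
```

>>> carry_out:
  translation:
    - [0,0.001,0.0003]
    - [0,0,0]
  turn:
    - [0,0,0]
    - [0,0,0]
  gripper: [1,1]

```text
time: 25.4
tool_pos: [0.6288, -0.1292, 0.0709]
tool_rot: [-2.794, 0.001, 1.631]
contact_force: [-0.1, 0.0, 8.2]
opening: 0.0496
```

>>> carry_out:
  translation:
    - [0,0.001,0.0003]
    - [0,0,0]
  turn:
    - [0,0,0]
    - [0,0,0]
  gripper: [1,1]

```text
time: 25.6
tool_pos: [0.6288, -0.1292, 0.0709]
tool_rot: [-2.792, 0.001, 1.631]
contact_force: [-4.4, 0.0, 12.6]
opening: 0.0496
```

>>> carry_out:
  translation:
    - [0,0.001,0.0003]
    - [0,0,0]
  turn:
    - [0,0,0]
    - [0,0,0]
  gripper: [1,1]

```text
time: 25.8
tool_pos: [0.6288, -0.1293, 0.0709]
tool_rot: [-2.79, 0.001, 1.631]
contact_force: [-7.7, -0.3, 15.1]
opening: 0.0496
```

>>> carry_out:
  translation:
    - [0,0.001,0.0003]
    - [0,0,0]
  turn:
    - [0,0,0]
    - [0,0,0]
  gripper: [1,1]

```text
time: 26.0
tool_pos: [0.6288, -0.1293, 0.0709]
tool_rot: [-2.788, 0.001, 1.631]
contact_force: [-12.0, -0.1, 18.9]
opening: 0.0494
```

Against the lip. I'll release and retreat.

>>> carry_out:
  translation:
    - [0,-0.001,-0.0003]
    - [0,0,0]
    - [0,0,0]
    - [0,0,0]
    - [0,0,0]
    - [0,0,-0.015]
    - [0,0,-0.03]
    - [0,0,-0.04]
    - [0,0,-0.04]
    - [0,0,0]
  turn:
    - [0,0,0]
    - [0,0,0]
    - [0,0,0]
    - [0,0,0]
    - [0,0,0]
    - [0,0,0]
    - [0,0,0]
    - [0,0,0]
    - [0,0,0]
    - [0,0,0]
  gripper: [-0.5,-0.5,-0.5,-0.5,-0.5,-0.5,-0.5,-0.5,-0.5,-0.5]

```text
time: 27.0
tool_pos: [0.6759, -0.1265, 0.1918]
tool_rot: [-2.805, 0.004, 1.632]
contact_force: [0.9, 0.0, 0.7]
opening: 0.0689
```

Run:
```python
from h import *
s=robot.observe();print(s['time'],s['tool_pos'],s['contact_force'])
p=read_camera('wrist')
im=cv2.cvtColor(p['img'],cv2.COLOR_RGB2BGR)
for k in(1,0,-1):
  for z in(0,.03): cv2.polylines(im,[np.array([proj(p,rackpt(RP,k,q)) for q in [[-.066,-.025,z],[-.066,.025,z],[.066,.025,z],[.066,-.025,z]]]).astype(int)],True,(255,0,255),1)
q=read_camera('side'); b=cv2.resize(cv2.cvtColor(q['img'],cv2.COLOR_RGB2BGR)[120:320,180:380],(384,384))
cv2.imwrite('pics/k.png',cv2.resize(np.hstack([im,b]),None,fx=.89,fy=.89))
```

```text
27.0 [ 0.6759 -0.1265  0.1918] [0.9156 0.019  0.6685]
```

View pics/k.png

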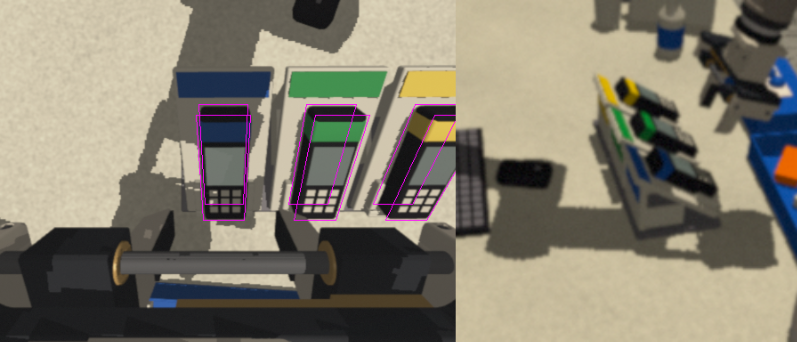

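All three handsets lie alike in their bays: the home-pose overlays match in the wrist view, and the side view shows all three parallel. The gripper is clear.

```bash
python3 -c "
from cell import robot
print(robot.hand_in(), robot.observe()['contact_force'])"
```

```text
the job is handed in; nothing more can be done
the job is handed in; nothing more can be done
```

The blue and yellow handsets are both back in the bays with their matching labels, face up with the head uphill. I handed the job in at about 27 s.

- **How they were placed:** I gripped each one across its middle with the tool tilted 15°. I lowered it onto the sloping plate until it touched (about 5–10 N), then slid it down until it pressed against the lip. Then I let go and backed the gripper off.
- **Last checks:** In the final wrist picture, the outline of the fully-home position lay on all three handsets. The side picture showed them lying parallel. The force reading was about 1 N or less with the gripper clear, which is within noise. Green looked the same in every picture and I did not touch it. The mouse was not touched either, but I did not measure its position.
- **What disagreed:**
  - The first camera estimates of the handsets' headings on the desk were 0.13–0.27 rad off, and the wrist camera corrected them.
  - Each handset sat about 2–3 mm further toward its foot in the gripper than I had calculated. The slide to the lip took this up.

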